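# Park the tablet dipper on the laundry bin's rim clip

## Robot

A 6-joint arm with a two-finger parallel gripper is mounted at the origin on the work surface. World frame = base frame: x ahead of the robot, y to its left, z up, the work surface at z = 0. Lengths are in mm, angles in rad, forces in N, time in s.
With the tool pointing down it reaches from about 275 to 825 mm from the base axis. Payload 5.2 kg.
Tool frame: the origin (TCP) lies at the very end of the fingers, on their centre line; the grasp point (between the pads) lies 19 mm behind it; z points along the fingers, y is the line along which they close (so a half turn about z gives the same grasp; the last joint's range is limited). The gripper opens to 93 mm and grips with 3 to 60 N. Pads are 15 mm wide; open, the fingers measure 128 mm over their backs; the gripper's body (75 mm by 188 mm) begins 65 mm behind the grasp point.
Start: joints at [0.969, 0.259, 1.535, -0, 1.348, -0.203], TCP at [213.551, 506.854, 218.653] pointing down, gripper open.
Joint ranges: [-3.14, 3.14], [-0.91, 2.08], [0.19, 2.58], [-1.22, 4.36], [0.22, 2.71], [-3.12, 3.12]. Speed limits (rad/s): [2.57, 2.57, 3.14, 3.14, 3.14, 3.14].

## Interface

Orientations are given as [roll, pitch, yaw] about the fixed x, y, z axes, in that order (R = Rz(yaw) Ry(pitch) Rx(roll)).
In Python, from bench import robot gives the robot as it stands. The module is installed in compiled form; this text tells all that it offers. Calls block until the motion is done:
- robot.move_ptp(position, orientation): joint-space move of the TCP to a pose.
- robot.move_linear(position, ori=None, speed=150, f_stop=None): straight line of the TCP; ori=None keeps the orientation; speed is the mean speed in mm/s. With f_stop (N) it stops when the force on the tool has changed by that much, and returns True; else False.
- robot.move_j(angles): joint-space move.
- robot.move_gripper(opening): opening from 0.0 (shut) to 1.0 (fully open); the grip force is fixed at half the most; returns when the fingers have stopped.
- robot.sleep(seconds).
- robot.inverse_kinematics(position, orientation): joint angles nearest the present ones, or None.
- robot.get_image(name): name is "scene" or "top" or "wrist"; returns a dict with "img" (480x640x3 uint8, blue, green, red), "fovy" (degrees; the focal length in pixels is half the picture's height over the tangent of half this angle, whatever the lens; pixels are square), "cx", "cy" (the principal point, pixels), "k1" (the pictures are not rectified: a ray, as slopes to the right and down, at radius r is drawn at 1 + k1 r^2 times it, then the intrinsics apply), "eye" and "orientation" of the camera in the world. Camera axes: x right, y down, z forward; pixel columns grow to the right and rows downward; lengths in mm; the calibration is good to about 2 mm. A picture is of the moment at which its call begins. There is no depth.
A pose or a line that the arm cannot do raises robot.MotionError and nothing moves.
- robot.hand_in(): hands the job in; it is judged then, once.
Readings, each from a call of its own:
- robot.current_t(): time.
- robot.current_qpos(): joint angles.
- robot.current_joint_vel(): joint speeds.
- robot.current_joint_efforts(): joint torques, N m.
- robot.current_tcp_pos(): TCP position.
- robot.current_eef_rot(): TCP orientation.
- robot.current_contact_force(): force on the tool from outside, world axes, zero at the start.
- robot.current_ft_torque(): the same for the moment, N m.
- robot.current_gripper_width(): opening from 0.0 (shut) to 1.0 (fully open).
- robot.current_finger_force(): force on a finger pad.
Only numpy, scipy, OpenCV 4.12 (cv2) and the standard library are available. Lean on these libraries where they do the work, as an engineer would, in place of code of your own. Each camera call takes 0.05 s, during which the arm holds its last target. There are 200 camera calls.

## Task

Put the tablet dipper away: lower its hook over the bare part of the grey bin's near rim, cup inside, until it sits on the rim clear of the orange clip. Then slide it gently along the rim, nose first, under the clip's sprung foot up to the end stop, and let go so it stays hanging there. Never force it hard against rim or stop, and leave the other things where they are.

Things in the scene. Friction and masses are not known exactly. Their poses are not given: they have to be found in the camera images.
- dipper: Steel dosing dipper standing on its cup, 190 to 310 g. Origin: centre of the cup's underside, z up; the hook is on its -x side, the hook's nose at its +y end. Cup 60 mm wide, 50 tall. A strap rises from the cup's -x side to a blue channel hook (upside-down U, open below and at both ends) that runs from y = -35 to +55 mm; blue grip tab on top.
- hook (a point): Underside of the hook's roof, mid-channel, straight under the tab (dipper frame -40, 0, 125 mm); this point comes to lie on the rim. Axes as the dipper's. Channel 12 mm wide inside; roof 7 mm thick; its 4 mm thick legs hang 20 mm (cup side) and 18 mm (outer) below the roof.
- tab (a point): Middle of the dipper's grip tab, 30 mm above hook, axes as the dipper's. The tab is 14 mm along x, 24 along y, 42 tall, its foot 7 mm above hook. Pinch it from above across x.
- bin: Open grey bin of laundry tablets, fixed, 200 (x) by 340 (y) by 160 mm tall, walls 6 mm, tablets up to 28 mm high. Origin: centre of its underside, z up. The orange clip (34 mm wide, 37 mm high above the rim) straddles the near (-x) rim towards its +y end. The dipper hangs with axes parallel to the bin's: cup inside, nose to +y, and slides to +y.
- rim_mid (a point): Middle of the near rim's top face, 160 mm up (bin frame -97, 0, 160 mm), axes as the bin's; the rim runs along y. Rim bare from y = -170 to +30 mm. The clip's end stop, its face towards -y, is somewhere from y = +60 to +130 mm; exactly where is not reported: find it by feel or by eye. The foot reaches 27 mm from it towards -y.
- foot (a joint): Lift (m) of the clip's sprung steel foot: 0 at rest, sole 3 mm above the rim, pressed down with about 2.5 N. Its mouth is a 20 mm ramp; under the flat sole, the last 8 mm before the stop, the hook's roof lifts it 4 mm. Pushing in takes roughly 5 to 14 N along the rim; at the stop force rises steeply. Keep dipper on bin or clip under 40 N, knocks included.
- jar: Bystander: glass jar with red cap, 64 mm across, 90 mm tall, loose. Origin: centre of underside.
- tin: Bystander: green tin, 66 mm across, 85 mm tall, loose. Origin: centre of underside.
- tape: Bystander: yellow roll of tape lying flat, 90 mm across, 24 mm tall, loose. Origin: centre of underside.
- brush: Bystander: hand brush lying on the counter, loose. Origin: underside, near its middle.
- soap: Bystander: green soap bar, 85 by 55 by 28 mm, loose. Origin: centre of underside.

How it is judged:
By the outcome, as a careful person would: the job done as asked, in the order asked, and still so for the second after the job is handed in, with the robot touching nothing.
It also fails if it takes over 72 s, if anything falls off the work surface, if the arm or the gripper's body presses on something with over 40 N, if the wrist force passes 120 N, or if a joint passes its speed limit or range.

## Working session

There is one attempt and no reset: what is moved stays moved. The work goes in short steps, each a Python script; the robot and the scene stay as the last script left them, time stands still between calls to the robot, and variables do not carry over. Pictures are saved under pics/ and viewed, at most 10 in all, crops included, and the job is handed in when it is done.

```bash
mkdir -p pics; cat > h.py <<'E'
import numpy as np, cv2
from bench import robot
def snap(name,fn=None):
    d=robot.get_image(name)
    if fn: cv2.imwrite('pics/'+fn,d['img'])
    return d
def Rm(o):
    o=np.array(o,float)
    if o.shape==(3,3): return o
    r,p,y=o; c,s=np.cos,np.sin
    return np.array([[c(y),-s(y),0],[s(y),c(y),0],[0,0,1]])@np.array([[c(p),0,s(p)],[0,1,0],[-s(p),0,c(p)]])@np.array([[1,0,0],[0,c(r),-s(r)],[0,s(r),c(r)]])
def K(d):
    f=240/np.tan(np.radians(d['fovy'])/2); return np.array([[f,0,d['cx']],[0,f,d['cy']],[0,0,1]])
def ray(d,uv):
    p=cv2.undistortPoints(np.array([[uv]],float),K(d),np.array([d['k1'],0,0,0,0.]))[0,0]
    return np.array(d['eye'],float),Rm(d['orientation'])@np.array([p[0],p[1],1])
def onz(d,uv,z):
    e,r=ray(d,uv); return e+r*(z-e[2])/r[2]
def proj(d,P):
    q=Rm(d['orientation']).T@(np.array(P,float)-d['eye']); s=q[:2]/q[2]; s=s*(1+d['k1']*(s@s)); return K(d)[:2,:2]@s+K(d)[:2,2]
E
python3 - <<'E'
from h import *
for n in('scene','top','wrist'):
    d=snap(n,n+'0.png'); print({k:v for k,v in d.items() if k!='img'})
a=cv2.imread('pics/scene0.png')
print(robot.current_eef_rot(),robot.current_t())
E
```

```text
{'fovy': 47.56326340061541, 'cx': 323.9233431128722, 'cy': 242.24506878382792, 'k1': -0.07379590412954569, 'eye': array([ 976.36448822, -674.45553871,  899.72567741]), 'orientation': array([-2.34652647, -0.02133639,  0.52219267])}
{'fovy': 56.86296989975214, 'cx': 329.36681430890224, 'cy': 237.9903341392169, 'k1': -0.006377478226807614, 'eye': array([ 522.74824818,   27.23319084, 1265.5409338 ]), 'orientation': array([-3.07935228, -0.0142789 , -1.58568794])}
{'fovy': 66.12145692114802, 'cx': 320.2197511783992, 'cy': 241.86299944248353, 'k1': -0.05007805138141113, 'eye': array([150.14108348, 534.40911872, 384.15069684]), 'orientation': array([2.88973292e+00, 1.20298273e-03, 1.17370193e+00])}
[-3.14025145e+00 -2.86684850e-04  2.74280925e+00] 0.15
```

View pics/scene0.png

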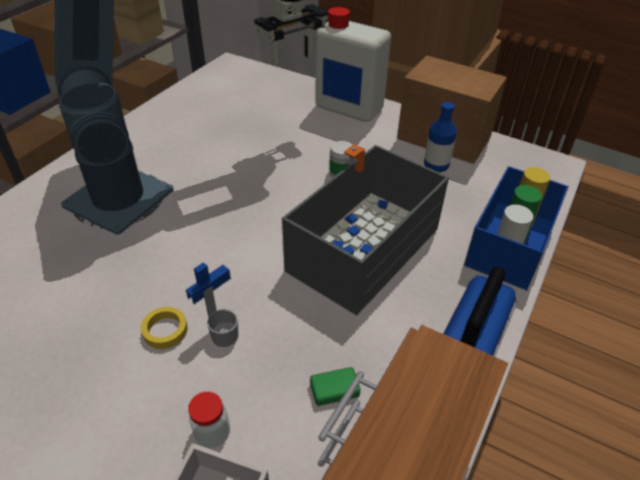

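View pics/top0.png

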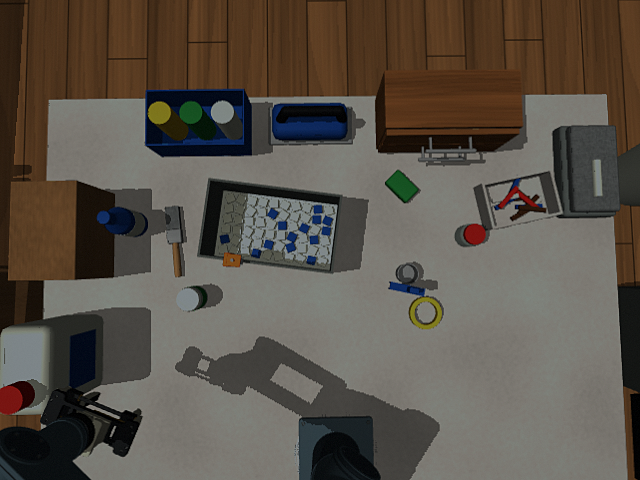

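Scene: dipper standing at (215,300), with the hook and blue tab at (205,280); bin rim corner near (287,215), clip at (355,155). Top: clip at (232,260), near rim from about (198,256) to (332,272), hook (388–424,288), cup (407,272), tape (426,312), tin (190,298). Next I'll measure these.

```bash
python3 - <<'E'
from h import *
t=snap('top'); s=snap('scene')
im=t['img']; c=cv2.resize(im[170:330,190:450],None,fx=3,fy=3,interpolation=cv2.INTER_CUBIC); cv2.imwrite('pics/c1.png',cv2.convertScaleAbs(c,alpha=1.5,beta=20))
def mask(d,box,lo,hi):
    h=cv2.cvtColor(d['img'],cv2.COLOR_BGR2HSV); m=cv2.inRange(h,lo,hi); k=np.zeros_like(m); x0,y0,x1,y1=box; k[y0:y1,x0:x1]=m[y0:y1,x0:x1]; return k
B=((100,120,40),(130,255,255))
m=mask(t,(375,270,440,305),*B); p=cv2.findNonZero(m); r=cv2.minAreaRect(p); print('top hook',r,len(p))
for b in cv2.boxPoints(r): print(b,onz(t,b,132).round(1))
m=mask(s,(170,250,245,310),*B); p=cv2.findNonZero(m); r=cv2.minAreaRect(p); print('scene hook',r)
# cup circle in top
print('cup z50',onz(t,(407,272),50))
for n,uv in dict(a=(198,256),b=(332,272),c=(210,179),d=(340,195),clip=(232,260)).items(): print(n,onz(t,uv,160).round(1))
m=mask(t,(215,245,250,275),(5,120,60),(20,255,255)); p=cv2.findNonZero(m); print('clip',cv2.minAreaRect(p),[onz(t,b,197).round(1) for b in cv2.boxPoints(cv2.minAreaRect(p))])
E
```

```text
top hook ((406.80615234375, 288.3398742675781), (35.153038024902344, 7.645223617553711), 12.994616508483887) 238
[388.8202  288.11237] [ 463.  -139.7  132. ]
[390.5393 280.6629] [ 481.8 -144.5  132. ]
[424.7921  288.56738] [ 460.4 -231.7  132. ]
[423.073   296.01685] [ 441.6 -226.8  132. ]
scene hook ((204.75723266601562, 277.92193603515625), (27.472820281982422, 47.09140396118164), 54.688785552978516)
cup z50 [ 501.83332604 -202.73826223   50.        ]
a [551.2 337.4 160. ]
b [506.6   5.1 160. ]
c [744. 308. 160.]
d [699.4 -17.9 160. ]
clip [540.  253.1 160. ]
clip ((231.49594116210938, 259.04510498046875), (17.111255645751953, 13.39928913116455), 5.19442892074585) [array([527.9, 268.6, 197. ]), array([559.9, 265.7, 197. ]), array([555.6, 224.9, 197. ]), array([523.6, 227.9, 197. ])]
```

View pics/c1.png

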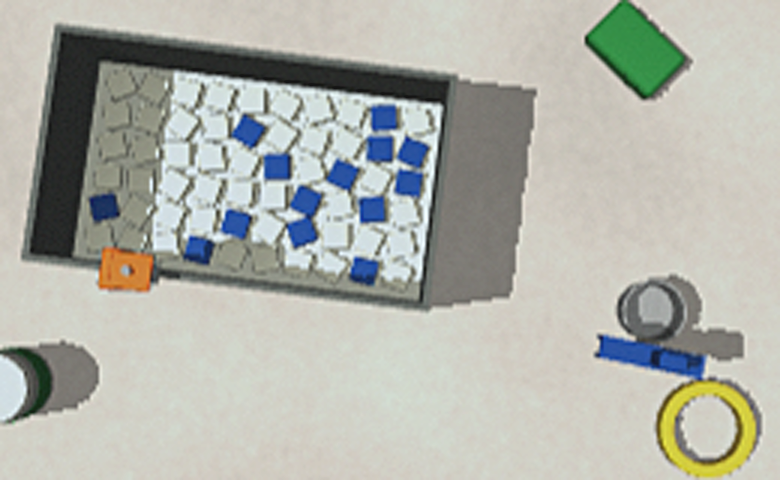

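The crop shows the rim's outer corners at full-image pixels (197,257) and (332,273). The clip is at (232,259) with its foot to the right, and the hook runs (389–425, 285–291) with its nose to the left (+y). These sizes agree with the given ones: rim 335 against 340 mm, hook 90 mm. I'll look from close above the rim on the way, then above the dipper.

```bash
python3 - <<'E'
from h import *
pi=np.pi
for yaw in (pi/2-.133,-pi/2-.133):
    for p in ((532,171,330),(459,-195,137)):
        q=robot.inverse_kinematics(p,[pi,0,yaw]); print(yaw,p,None if q is None else np.round(q,2))
yaw=pi/2-.133
robot.move_ptp([500,130,330],[pi,0,yaw]); w=snap('wrist','w1.png'); print(w['eye'],w['orientation'],robot.current_t())
robot.move_ptp([459,-195,270],[pi,0,pi/2-.24]); w=snap('wrist','w2.png'); print(w['eye'],robot.current_t(),robot.current_contact_force())
a=np.hstack([cv2.resize(cv2.imread(f'pics/w{i}.png'),(400,300)) for i in(1,2)]); cv2.imwrite('pics/w12.png',a)
import pickle; pickle.dump(w,open('w2.pkl','wb'))
E
```

```text
1.4377963267948966 (532, 171, 330) [ 0.11  0.23  1.31 -0.    1.61  0.24]
1.4377963267948966 (459, -195, 137) [-0.63  0.24  1.77  0.    1.13 -0.49]
-1.7037963267948966 (532, 171, 330) [ 0.11  0.23  1.31  0.    1.61 -2.9 ]
-1.7037963267948966 (459, -195, 137) [-0.63  0.24  1.77 -0.    1.13  2.65]
[509.02216373 200.12433152 496.00180839] [ 2.88981755e+00  8.11876114e-04 -1.29720597e-01] 2.075
[ 475.9602683  -126.20583835  436.52092722] 3.3833 [-0.97237166 -0.4185118  -0.56596492]
```

View pics/w12.png

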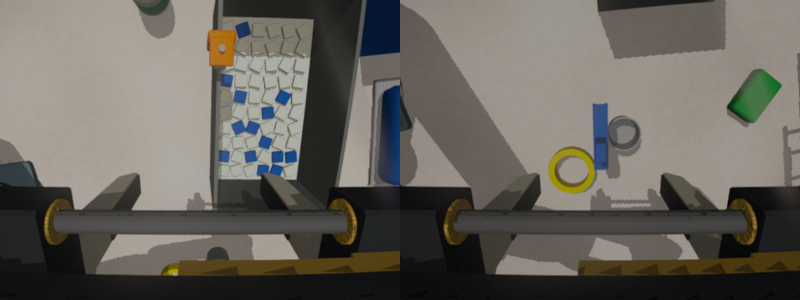

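The left half (w1) shows the rim strip at about column 216 and the clip at (222,47). The right half (w2) shows the hook at (600,104–168) with the tab at (601,150) near its lower end, and the cup at (624,132). Next I'll get exact numbers.

```bash
python3 - <<'E'
from h import *; import pickle
w2=pickle.load(open('w2.pkl','rb'))
h=cv2.cvtColor(w2['img'],cv2.COLOR_BGR2HSV); m=cv2.inRange(h,(100,120,30),(130,255,255)); k=np.zeros_like(m); k[150:290,300:350]=m[150:290,300:350]
p=cv2.findNonZero(k)[:,0]; 
for v in range(p[:,1].min(),p[:,1].max()+1,8):
    u=p[p[:,1]==v][:,0]; 
    print(v,u.min(),u.max(),onz(w2,(u.min(),v),132).round(1)[:2],onz(w2,(u.max()+1,v),132).round(1)[:2], w2['img'][v,u.min():u.max()+1,0][::3])
d=dict(w2); d['img']=cv2.imread('pics/w1.png'); d['eye']=[509.02216373,200.12433152,496.00180839]; d['orientation']=[2.88981755,8.11876114e-04,-1.29720597e-01]
for v in (130,160,190,220,250,280): print(v,d['img'][v,334:366].mean(1).astype(int))
o=cv2.inRange(cv2.cvtColor(d['img'],cv2.COLOR_BGR2HSV),(5,120,60),(20,255,255)); o[150:]=0; q=cv2.findNonZero(o)[:,0]; print(q.min(0),q.max(0))
cv2.imwrite('pics/w1c.png',cv2.resize(cv2.convertScaleAbs(d['img'][20:170,300:420],alpha=2),None,fx=4,fy=4,interpolation=cv2.INTER_CUBIC))
E
```

```text
167 309 330 [ 463.5 -139.2] [ 480.9 -143.4] [116 116 124 125 123 123 121 122]
175 309 331 [ 462.  -145.4] [ 480.2 -149.8] [130 129 129 128 129 129 128 129]
183 309 331 [ 460.4 -151.7] [ 478.7 -156.2] [130 129 129 130 127 128 128 128]
191 310 331 [ 459.6 -158.3] [ 477.2 -162.6] [129 128 128 129 128 127 128 129]
199 310 331 [ 458.  -164.7] [ 475.7 -169. ] [127 128 127 129 128 129 128 128]
207 310 332 [ 456.4 -171.2] [ 475.  -175.7] [129 128 129 128 129 128 126 127]
215 310 332 [ 454.8 -177.8] [ 473.5 -182.3] [129 128 128 127 127 128 126 126]
223 310 332 [ 453.1 -184.4] [ 471.9 -188.9] [128  83  77  76  75  76  75 127]
231 311 331 [ 452.3 -191.3] [ 469.6 -195.5] [117 119 121 121 123 121 104]
239 311 331 [ 450.6 -198.1] [ 468.  -202.3] [117 124 127 127 126 127 109]
247 311 330 [ 448.9 -204.9] [ 465.5 -208.9] [116 123 127 128 127 126 110]
255 311 330 [ 447.2 -211.8] [ 463.9 -215.9] [118 122 128 126 125 125 111]
263 311 331 [ 445.4 -218.8] [ 463.1 -223.1] [123 126 127 127  88  87  88]
130 [162 163 162 151 120  75  54  55  56  55  56  58  70  80  83  83  82  82
  81  77  70  71  70  69  70  78  86  90  92  93  90  91]
160 [163 163 161 143  96  62  61  61  60  58  61  77  95 102 104 103 103 104
 114 123 126 127 127 127 126 126 126 126 126 125 126 125]
190 [162 161 148 110  71  60  61  61  60  61  71  89 100 102 101 102 103 111
 117 117 118 120 124 130 126 121 121 124 124 125 125 125]
220 [164 163 143  92  62  62  62  61  60  67  85 101 105 103 103 104 103 100
 100 115 125 131 147 168 171 171 169 167 162 157 149 143]
250 [165 148 100  65  60  62  61  62  64  79  99 103 103 103 102  95  82  73
  72  73  78  87  93  93  93  93  91  92  91  91  89  96]
280 [157 128  80  58  59  58  57  61  74  92 101 101 100 102 108 118 122 124
 124 123 136 153 160 162 164 165 166 167 167 158 153 166]
[332  47] [377 105]
```

View pics/w1c.png

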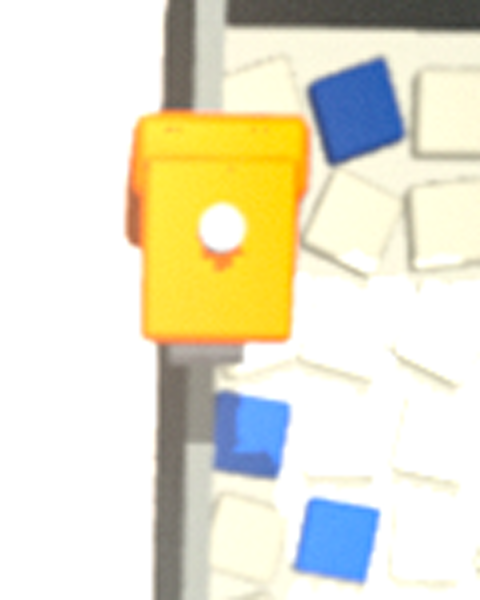

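The clip covers w1 crop (130–305,112–340), and the steel foot tip shows just below it at (205,353). The lit rim top is the light strip, and the dark strip to its left is the outer wall. The wrist view puts the hook at about (460.5,-194.8) with yaw -0.21, which agrees with the top view. I'll grasp and lift it and compute the rim line.

```bash
python3 - <<'E'
from h import *; import pickle
w2=pickle.load(open('w2.pkl','rb'))
d=dict(w2); d['eye']=[509.02216373,200.12433152,496.00180839]; d['orientation']=[2.88981755,8.11876114e-04,-1.29720597e-01]
P=np.array([onz(d,(u,v),160)[:2] for u,v in((345.4,160.5),(344.6,190.5),(343.9,220.5),(343.1,250.5),(342.3,280.5))]); print(P.round(1))
b=np.polyfit(P[:,1],P[:,0],1); print('yaw',-np.arctan(b[0]),'outer x at y171',np.polyval(b,171))
print('foot tip',onz(d,(350,110),165),'clip near edge z197',onz(d,(354,105),197))
pi=np.pi; o=[pi,0,pi/2-.21]
robot.move_ptp([460.5,-194.8,210],o); robot.move_linear([460.5,-194.8,138],speed=80,f_stop=8); print(robot.current_tcp_pos(),robot.current_contact_force())
robot.move_gripper(0.0); print(robot.current_gripper_width()*93,robot.current_finger_force())
f0=np.array(robot.current_contact_force())
robot.move_linear([460.5,-194.8,340],speed=120); robot.sleep(.3)
print(np.array(robot.current_contact_force())-f0,robot.current_contact_force(),robot.current_ft_torque(),robot.current_gripper_width()*93,robot.current_t())
E
```

```text
[[529.6 185.9]
 [525.8 159.4]
 [522.  131.9]
 [518.  103.3]
 [513.8  73.4]]
yaw -0.13932816458470437 outer x at y171 527.4549998919119
foot tip [538.00907069 227.76422831 165.        ] clip near edge z197 [538.67628263 228.36511129 197.        ]
[ 460.87822696 -195.07556386  138.53007903] [0.82529099 0.80088146 0.13236201]
14.005187754802877 29.965536296367645
[-0.64153825  0.53093244 -0.34167136] [-1.45426673  0.25543488 -1.796129  ] [-0.04340193  0.14917722 -0.00692778] 13.55484104897658 8.1167
```

```bash
cat >> h.py <<'E'
YB=-.137; yh=np.array([-np.sin(YB),np.cos(YB)]); xh=np.array([np.cos(YB),np.sin(YB)]); O=[np.pi,0,np.pi/2+YB]
RM=np.array([530.7,171.2])
def P(s,z,dx=0): return [*(RM+s*yh+dx*xh),z]
E
python3 - <<'E'
from h import *; import pickle
robot.move_linear(P(-50,345),O,speed=150)
robot.move_linear(P(-50,215),speed=80); robot.sleep(.3)
w=snap('wrist','w3.png'); pickle.dump(w,open('w3.pkl','wb'))
print(robot.current_tcp_pos(),robot.current_eef_rot(),robot.current_contact_force(),robot.current_gripper_width()*93,robot.current_t())
cv2.imwrite('pics/w3c.png',cv2.resize(cv2.convertScaleAbs(w['img'][0:300,230:430],alpha=1.8),None,fx=2,fy=2,interpolation=cv2.INTER_CUBIC))
E
```

```text
[523.91842063 121.69412929 215.11566333] [ 3.14137953e+00 -4.53319784e-05  1.43384908e+00] [-0.39819164 -0.37679993 -1.78985286] 13.951476979743331 12.5417
```

View pics/w3c.png

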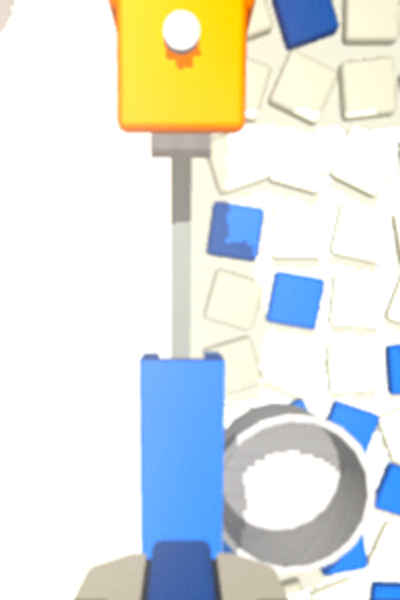

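The hook (crop columns 141–222) is centred on the rim strip (172–191) and parallel to it. The foot tip is at (181,156) and the nose at row 357. I'll lower it gently.

```bash
python3 - <<'E'
from h import *; import pickle
w=pickle.load(open('w3.pkl','rb'))
f=lambda uv,z:((onz(w,uv,z)[:2]-RM)@yh,(onz(w,uv,z)[:2]-RM)@xh)
print('foot tip s,x',f((320.5,78),166),'clip edge',f((320,65),197),'nose',f((320.7,178),208.5),'rim',f((320.6,130),160))
F0=np.array(robot.current_contact_force())
robot.move_linear(P(-50,182),speed=50,f_stop=8); print(robot.current_tcp_pos(),robot.current_contact_force()-F0)
r=robot.move_linear(P(-50,169),speed=12,f_stop=4); robot.sleep(.3)
print(r,robot.current_tcp_pos(),robot.current_contact_force()-F0,robot.current_ft_torque(),robot.current_t())
E
```

```text
foot tip s,x (np.float64(56.91920861447362), np.float64(0.2485862855145507)) clip edge (np.float64(57.309078230611334), np.float64(-0.008009823702424824)) nose (np.float64(6.054887504415339), np.float64(0.4039580353272956)) rim (np.float64(29.669876972779527), np.float64(0.3617000435355139))
[524.07844704 121.69126378 182.17028966] [-0.23329745  0.14762625 -0.64755029]
True [523.81369649 121.64816276 172.78965427] [ 1.28335772 -0.16009598  8.19126334] [-0.03499664  0.05180477 -0.01846574] 14.4083
```

```bash
python3 - <<'E'
from h import *
def rd(): 
    p=np.array(robot.current_tcp_pos()); F=np.mean([robot.current_contact_force() for _ in range(5)],0); return ((p[:2]-RM)@yh).round(2),p[2].round(2),(F[:2]@yh).round(1),(F[:2]@xh).round(1),F[2].round(1)
z=173.1
robot.move_linear(P(-50,z),speed=10); robot.sleep(.2); print(rd())
print(robot.move_linear(P(-6,z),speed=30,f_stop=10)); print(rd())
s=-6
while s<23:
    s+=3
    st=robot.move_linear(P(s,z),speed=10,f_stop=15); r=rd(); print(st,r,end=' ')
    if st or abs(r[2])>17: break
print(robot.current_t(),robot.current_gripper_width()*93)
E
```

```text
(np.float64(-50.02), np.float64(172.84), np.float64(0.5), np.float64(0.2), np.float64(-1.8))
False
(np.float64(-6.16), np.float64(173.11), np.float64(-0.6), np.float64(-1.0), np.float64(-2.2))
False (np.float64(-2.92), np.float64(173.1), np.float64(0.0), np.float64(0.0), np.float64(-1.6)) False (np.float64(0.07), np.float64(173.09), np.float64(-0.4), np.float64(0.5), np.float64(-2.2)) False (np.float64(3.06), np.float64(173.07), np.float64(-0.5), np.float64(-0.3), np.float64(-2.6)) False (np.float64(6.07), np.float64(173.08), np.float64(-0.6), np.float64(0.2), np.float64(-1.9)) False (np.float64(9.07), np.float64(173.11), np.float64(-0.5), np.float64(0.8), np.float64(-2.3)) False (np.float64(11.82), np.float64(172.9), np.float64(-0.7), np.float64(-0.0), np.float64(-3.7)) False (np.float64(14.76), np.float64(172.92), np.float64(-3.9), np.float64(1.2), np.float64(-4.4)) False (np.float64(18.28), np.float64(172.94), np.float64(-2.5), np.float64(0.5), np.float64(-4.7)) False (np.float64(21.61), np.float64(173.08), np.float64(-0.6), np.float64(0.5), np.float64(-5.3)) False (np.float64(24.34), np.float64(173.12), np.float64(-0.1), np.float64(0.4), np.float64(-5.1)) 21.05 13.81180845991756
```

The force trace fits the plan: a ramp from s≈12, then the flat sole from s≈21. I'll creep up to the stop.

```bash
python3 - <<'E'
from h import *
def rd(): 
    p=np.array(robot.current_tcp_pos()); F=np.mean([robot.current_contact_force() for _ in range(5)],0); return ((p[:2]-RM)@yh).round(2),p[2].round(2),(F[:2]@yh).round(1),F[2].round(1)
s=24
while s<38:
    s+=1
    st=robot.move_linear(P(s,173),speed=6,f_stop=9); r=rd(); print(st,r)
    if st or r[2]<-7: break
robot.sleep(.2); print(rd(),robot.current_t(),robot.current_gripper_width()*93)
w=snap('wrist','w4.png'); cv2.imwrite('pics/w4c.png',cv2.resize(cv2.convertScaleAbs(w['img'][0:300,230:430],alpha=1.8),None,fx=2,fy=2))
E
```

```text
False (np.float64(25.02), np.float64(173.0), np.float64(0.3), np.float64(-5.2))
False (np.float64(26.03), np.float64(172.99), np.float64(-0.5), np.float64(-5.2))
False (np.float64(27.11), np.float64(173.02), np.float64(-0.7), np.float64(-6.1))
False (np.float64(28.09), np.float64(172.99), np.float64(-1.1), np.float64(-6.0))
False (np.float64(28.43), np.float64(173.06), np.float64(-4.4), np.float64(-4.5))
False (np.float64(28.48), np.float64(173.16), np.float64(-7.9), np.float64(-2.1))
(np.float64(28.46), np.float64(173.14), np.float64(-7.7), np.float64(-2.0)) 23.15 13.646304054200256
```

View pics/w4c.png

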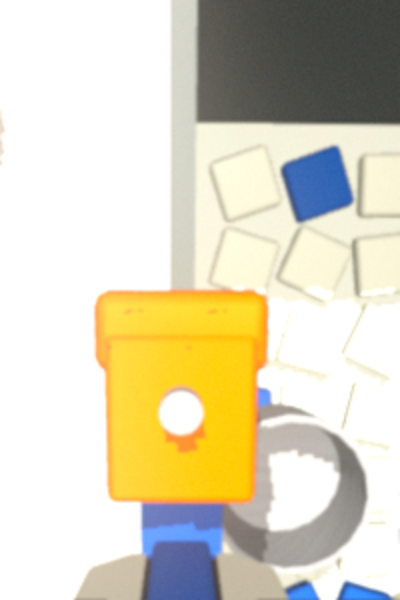

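The nose is under the clip and up against the stop: s=28.5, as predicted, with the force rising steeply. I'll relax the push, settle it on the rim, release and retreat.

```bash
python3 - <<'E'
from h import *
robot.move_linear(P(28.8,172.7),speed=5,f_stop=8); robot.sleep(.2); print(robot.current_tcp_pos(),robot.current_contact_force())
robot.move_gripper(0.45); robot.sleep(.3); print(robot.current_gripper_width(),robot.current_contact_force())
p=robot.current_tcp_pos(); robot.move_linear([p[0],p[1],230],speed=60,f_stop=6)
print(robot.move_linear(P(-60,330),speed=150)); robot.sleep(.5)
w=snap('wrist'); s=snap('scene'); t=snap('top')
up=lambda i,f:cv2.convertScaleAbs(cv2.resize(i,None,fx=f,fy=f,interpolation=cv2.INTER_CUBIC),alpha=1.7)
a=up(w['img'][0:200,230:430],2); b=up(s['img'][130:263,280:413],3); b=cv2.resize(b,(400,400))
cv2.imwrite('pics/fin.png',np.hstack([a,b])); print(robot.current_t())
E
```

```text
[534.62733321 199.34246099 172.96991752] [-1.86523016 -5.84767771 -1.67786606]
0.4496854189008486 [ 0.48932287  0.61589396 -0.15315863]
False
27.5667
```

View pics/fin.png

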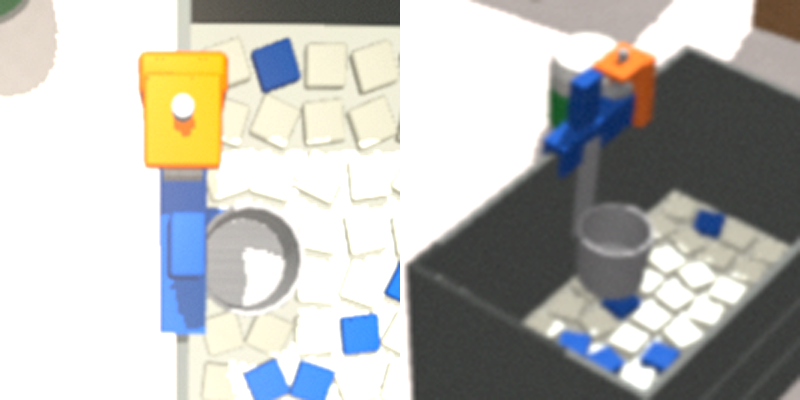

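The hook hangs on the rim with its nose under the clip and the cup inside. I'll check the tail position for any slip-back, then hand in.

```bash
python3 - <<'E'
from h import *
w=snap('wrist'); s=(onz(w,(321.5,165.5),167)[:2]-RM)@yh; print('tail s',s,'expect -6.5',robot.current_t())
if abs(s+6.5)<3: print(robot.hand_in())
E
```

```text
tail s -5.721878343601625 expect -6.5 27.6167
the job is handed in; nothing more can be done
None
```

The dipper hangs on the bin's near rim, cup inside, with its nose under the clip's foot and up against the end stop. I let go and handed the job in at about 28 s; the push at the stop read about 8 N.

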